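Lock the vial carrier and hold the label checker's sprung lid at its pointer

ROBOT

A 7-joint arm with a two-finger parallel gripper is mounted at the origin on the work surface. World frame = base frame: x ahead of the robot, y to its left, z up, the work surface at z = 0. Lengths are in m, angles in rad, forces in N, time in s.
With the tool pointing down it reaches from about 0.425 to 0.95 m from the base axis. Payload 4.7 kg.
Tool frame: the origin (TCP) lies at the very end of the fingers, on their centre line; the grasp point (between the pads) lies bot.tcp_to_grasp behind it (bot.tcp_to_grasp is the distance from the TCP to the grasp point, in m); z points along the fingers, y is the line along which they close (so a half turn about z gives the same grasp; the last joint's range is limited). The gripper opens to 85 mm and grips with 20 to 120 N. Pads are 22 mm wide; open, the fingers measure 114 mm over their backs; the gripper's body (76 mm by 85 mm) begins 54 mm behind the grasp point. The pads swing forward as they close: fully open they stand 13 mm farther back than shut.
Start: joints at [1.139, 0.469, -0.049, 1.532, 0.024, 1.141, -0.082], TCP at [0.265, -0.621, 0.231] pointing down, gripper open.
Joint ranges: [-2.59, 2.59], [-0.33, 1.99], [-1.39, 1.29], [0.1, 2.45], [-1.04, 4.18], [0.21, 1.99], [-2.66, 2.66]. Speed limits (rad/s): [2.57, 2.57, 3.14, 3.14, 3.14, 3.14, 3.14].

INTERFACE

Orientations are given as [roll, pitch, yaw] about the fixed x, y, z axes, in that order (R = Rz(yaw) Ry(pitch) Rx(roll)).
In Python, from bench import bot gives the robot as it stands.
- The arm moves only by the tool creep_tool, called after "Call:" as name(argument=value, ...) on one line, values as JSON. Schema: {"type":"object","properties":{"plan":{"type":"string"},"jaw":{"type":"number"},"grip_force":{"type":"number"},"only":{"type":"string"},"quiet":{"type":"boolean"},"lines":{"type":"string"}},"required":["plan"],"additionalProperties":false}. plan is a string of 1 to 5 rows, one to a line, with the numbers parted by spaces; each row has 6 numbers: dx, dy, dz in units of 50 mm, then a rotation vector rx, ry, rz in units of 0.2 rad; each row is the pose to reach, as a shift and turn from the pose commanded when the call began, along the tool's axes at that moment; what a row does not reach only later rows make up. A row lasts 1/8 s, in which the tool goes at most 0.0625 m and 0.188 rad, less where a joint would pass 70% of its speed; a pose out of reach is approached as far as the arm can. jaw is the finger opening in m, set as the call begins (left out keeps the last). The fingers move at their own pace and stop on an object; grip_force is the grip in N (left out, the last holds). Time passes only in rows, so rows that do not move let the fingers close. The tool returns the time, the measured TCP pose, the force, the opening and the grip force at its end. only (a regular expression) keeps the lines of the reply that match it, lines (a string "A,B") keeps lines A to B, and quiet returns only ok. Input that does not fit is refused with a message, and nothing moves.
- bot.state(): the state, without advancing time (a new reading comes with each control period).
- bot.capture(name): name is "scene" or "top"; returns the picture (480x640x3 uint8, red, green, blue); there is no depth.
- bot.get_calibration(name): a dict with "mtx" (3x3 intrinsics, pixels), "xyz" and "attitude" of the camera in the world. Camera axes: x right, y down, z forward; pixel columns grow to the right and rows downward; lengths in m; the calibration is good to about 2 mm. A picture is of the moment at which its call begins. get_calibration takes no time and is no camera call.
- bot.finish_job(): hands the job in; it is judged then, once.
The state is a dict: "clock": time; "joint_pos": joint angles; "joint_vel": joint speeds; "effort": joint torques, N m; "ee_pos": TCP position; "ee_rot": TCP orientation; "wrist_force": force on the tool from outside, world axes, zero at the start; "wrist_torque": the same for the moment, N m; "finger_gap": finger opening in m; "finger_force": force on a finger pad.
Only numpy, scipy, OpenCV 4.12 (cv2) and the standard library are available. Lean on these libraries where they do the work, as an engineer would, in place of code of your own. Each camera call takes 0.05 s, during which the arm holds its last target. There are 200 camera calls.

TASK

Get the vials ready for the label checker: swing the carrier's keeper bar fully shut across the row of vials, so that it snaps into its detent. Then lift the checker's sprung lid by its bar handle until the lid lies at the same slope as the pointer arm on its side, and finish while still holding it there, steady in the gripper, so that a colleague can put the carrier in. Keep the vials standing in the carrier, leave the pointer as it is set, and do not disturb the other things on the bench.

Things in the scene. Friction and masses are not known exactly. Their poses are not given: they have to be found in the camera images.
- keeper_pivot (a point): Vertical hinge pin of the keeper bar on the carrier, 36 mm above the bench (the height of the bar's middle). Fixed. Its axes are the carrier's: the bar when shut runs from here along -x; it opens towards +y; z up.
- keeper (a joint): Angle of the keeper bar about the vertical pin, rad: 0 = shut on its stop in the detent, growing as it opens (to 1.3); starts about 0.65 to 1.05. It stays where it is left by friction, about 0.4 N at the knob. The last 0.1 rad needs about 2 N at the knob to ride over a spring plunger; below 0.04 it snaps to 0 by itself.
- keeper_knob (a point): The upright black round knob at the free end of the keeper bar (a steel bar 6 mm thick, 10 mm tall, its top 41 mm above the bench): 14 mm in diameter, its top 67 mm above the bench; this point is on its axis, 52 mm above the bench, 165 mm from the hinge pin. It can be pinched or pushed.
- carrier: Aluminium vial carrier fixed to the bench: base plate 180 x 90 x 8 mm (x, y, z), three low walls 42 mm tall round four standing vials, open towards +y, where the keeper bar closes at y = +30 mm. Origin at the centre of its underside, x along the row. The hinge pin is at (80, 30) mm, the knob of the shut bar at (-85, 30) mm, the detent's plunger, 28 mm tall, at (-60, 36) mm.
- checker: The label checker, a white open-topped housing fixed to the bench, 170 x 190 x 85 mm (x, y, z) with a grey lid on top hinged along its far (+x) edge. Origin at the centre of its underside. The bar handle stands out from its front (-x) face; the arc and the pointer arm are on its -y side, at y = -110 to -137 mm.
- checker_hinge (a point): Middle of the lid's hinge axis, at (85, 0, 88) mm in the checker's frame, with the checker's axes; the lid turns about its y axis.
- lid (a joint): Lid angle, rad: 0 = shut (lying level), growing as the front edge rises, to 1.3 at most. A spring and the lid's weight (about 0.35 kg) press it shut: about 3.5 N upward at the bar handle to start it, 5 to 8 N when it stands at the pointer. Let go, it falls shut.
- lid_bar (a point): Middle of the lid's handle: a round steel bar, 12 mm thick, 128 mm long along the hinge, on two arms 60 mm either side of its middle. In the lid's axes (these) it is at (-220, 0, 14) mm from the hinge axis; with the lid shut it is 102 mm above the bench and 50 mm out from the housing's front face. It can turn between the fingers.
- pointer (a joint): Angle of the pointer arm, rad, measured as the lid angle is: the angle at which the lid is to be held, 0.45 to 0.80 (differs each time). It is held by friction.
- pointer_tip (a point): Round tip (14 mm ball) of the pointer arm, a thin straight steel bar 215 mm long from the hinge axis, on the checker's -y side, with a black clamp knob where it crosses the arc. The arm's centre line passes through the hinge axis. Axes: those of the arm; x along it, matching the lid's x when they have the same slope.
- roll_big: Bystander: roll of white labels, 100 mm across, 70 mm tall; origin under its centre.
- roll_small: Bystander: roll of white labels, 80 mm across, 45 mm tall; origin under its centre.
- bottle_a: Bystander: amber bottle, 30 mm across, 75 mm tall; origin under its centre.
- bottle_b: Bystander: amber bottle with a paper label, 40 mm across, 100 mm tall; origin under its centre.
- jar: Bystander: clear jar with a white cap, 60 mm across, 70 mm tall; origin under its centre.
- cap_box: Bystander: open grey box 110 x 90 x 45 mm; origin under its centre.
- spatula: Bystander: spatula 170 mm long, lying flat along its x axis.
- label_block: Bystander: block of paper labels 70 x 50 x 20 mm; origin under its centre.
- vial0: Amber vial with a paper label and a black cap, 23 mm across, 62 mm tall, number 1 of four in the carrier's row; stands on the carrier's base plate; origin under its centre.
- vial1: Amber vial with a paper label and a black cap, 23 mm across, 62 mm tall, number 2 of four in the carrier's row; stands on the carrier's base plate; origin under its centre.
- vial2: Amber vial with a paper label and a black cap, 23 mm across, 62 mm tall, number 3 of four in the carrier's row; stands on the carrier's base plate; origin under its centre.
- vial3: Amber vial with a paper label and a black cap, 23 mm across, 62 mm tall, number 4 of four in the carrier's row; stands on the carrier's base plate; origin under its centre.

How it is judged:
By the outcome, as a careful person would: the job done as asked, in the order asked, and still so for the second after the job is handed in, while the arm keeps its last pose, push and grip.
It also fails if it takes over 48 s, if anything falls off the work surface, if the arm or the gripper's body presses on something with over 40 N, if the wrist force passes 120 N, or if a joint passes its speed limit or range.

## Working session

There is one attempt and no reset: what is moved stays moved. The work goes in short steps, Python scripts to look and compute and a tool call to move; the robot and the scene stay as the last step left them, time stands still between calls to the robot, and variables do not carry over. Pictures are saved under pics/ and viewed, at most 10 in all, crops included, and the job is handed in when it is done.

```bash
mkdir -p pics; ls
```

Run:
```python
from bench import bot
import cv2
for n in("scene","top"):
    cv2.imwrite(f"pics/{n}0.png",bot.capture(n)[:,:,::-1]); print(n,bot.get_calibration(n))
print(bot.state(),bot.tcp_to_grasp)
```

```text
pics
scene {'mtx': array([[554.9618315 ,   0.        , 325.5098917 ],
       [  0.        , 554.9618315 , 248.27748548],
       [  0.        ,   0.        ,   1.        ]]), 'xyz': array([ 1.19085561, -0.94896552,  0.9846143 ]), 'attitude': array([-2.23516342,  0.00994539,  0.56573373])}
top {'mtx': array([[554.63084415,   0.        , 324.20092168],
       [  0.        , 554.63084415, 246.43032644],
       [  0.        ,   0.        ,   1.        ]]), 'xyz': array([ 0.27427595, -0.02337063,  1.68733408]), 'attitude': array([-2.96188725,  0.02142197, -1.59922968])}
{'clock': 0.1, 'joint_pos': array([ 1.13909632,  0.46935817, -0.04863649,  1.53358693,  0.02409857,
        1.14100931, -0.08230947]), 'joint_vel': array([ 0.00036049, -0.00251132,  0.00075238, -0.0035337 ,  0.00075884,
        0.00202353,  0.0008357 ]), 'effort': array([ 1.20912751e-03, -5.11515677e+01, -4.66418476e-02, -2.38390231e+01,
        1.08132191e-02,  4.39794137e-03,  2.53766160e-05]), 'ee_pos': array([ 0.26442295, -0.62047013,  0.23036299]), 'ee_rot': array([-3.13981694e+00,  4.27728571e-05,  4.02856330e-01]), 'wrist_force': array([-0.08314951,  0.73972399, -0.47529878]), 'wrist_torque': array([-0.01149022,  0.00629976,  0.03405939]), 'finger_force': 0.0, 'finger_gap': 0.0851860514877959} 0.0187
```

View pics/scene0.png

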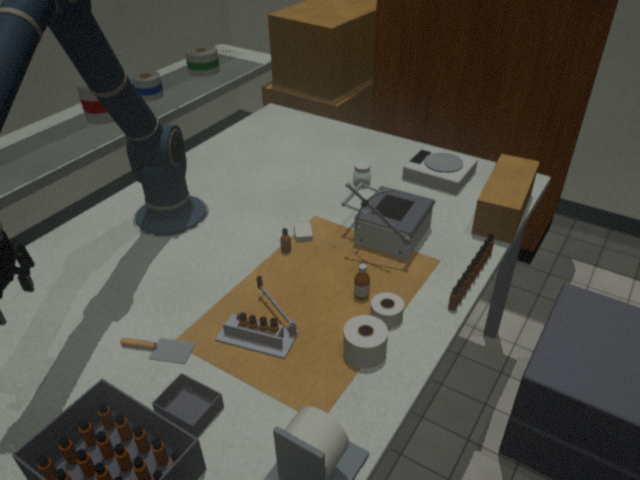

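View pics/top0.png

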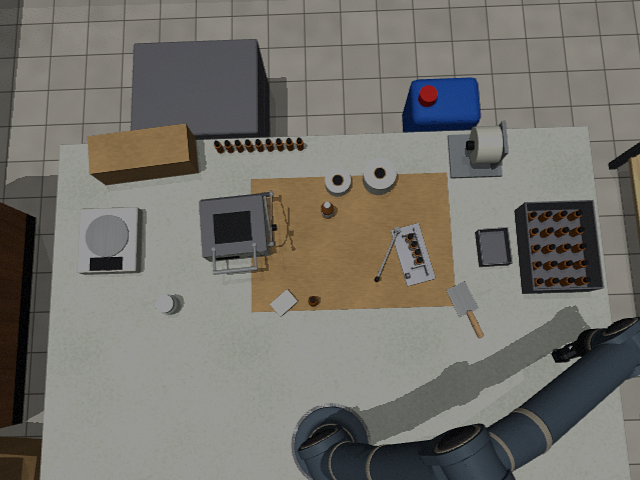

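Create h.py:
```python
import numpy as np, cv2
from scipy.spatial.transform import Rotation as R
from bench import bot
def cam(n):
    c=bot.get_calibration(n); return c["mtx"],np.array(c["xyz"]),R.from_euler("xyz",c["attitude"]).as_matrix()
def ray(n,uv):
    K,t,r=cam(n); d=r@np.linalg.solve(K,[uv[0],uv[1],1]); return t,d/np.linalg.norm(d)
def atz(n,uv,z):
    t,d=ray(n,uv); return t+d*(z-t[2])/d[2]
def proj(n,p):
    K,t,r=cam(n); q=K@(r.T@(np.array(p)-t)); return q[:2]/q[2]
def tri(a,b):  # pixel in scene, pixel in top -> point, gap
    t1,d1=ray("scene",a); t2,d2=ray("top",b)
    s=np.linalg.lstsq(np.c_[d1,-d2],t2-t1,rcond=None)[0]
    p,q=t1+d1*s[0],t2+d2*s[1]; return (p+q)/2,np.linalg.norm(p-q)
def tile(img,x,y,w,h,k):
    c=cv2.resize(img[y:y+h,x:x+w],None,fx=k,fy=k,interpolation=cv2.INTER_CUBIC)
    for i in range(0,w,10): cv2.putText(c,str(x+i),(i*k,8),0,.3,(0,0,255),1) if i%20==0 else 0; cv2.line(c,(i*k,10),(i*k,14),(0,0,255),1)
    for i in range(0,h,10): cv2.putText(c,str(y+i),(0,i*k+4),0,.3,(0,0,255),1)
    return c
```

Run:
```python
from h import *
s=cv2.imread("pics/scene0.png");t=cv2.imread("pics/top0.png")
cv2.imwrite("pics/A.png",np.hstack([tile(s,340,155,100,120,4),tile(t,195,180,100,120,4)]))
cv2.imwrite("pics/B.png",np.hstack([tile(s,210,270,100,90,4),tile(t,365,215,80,90,4)]))
```

```text
(no output)
```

View pics/A.png

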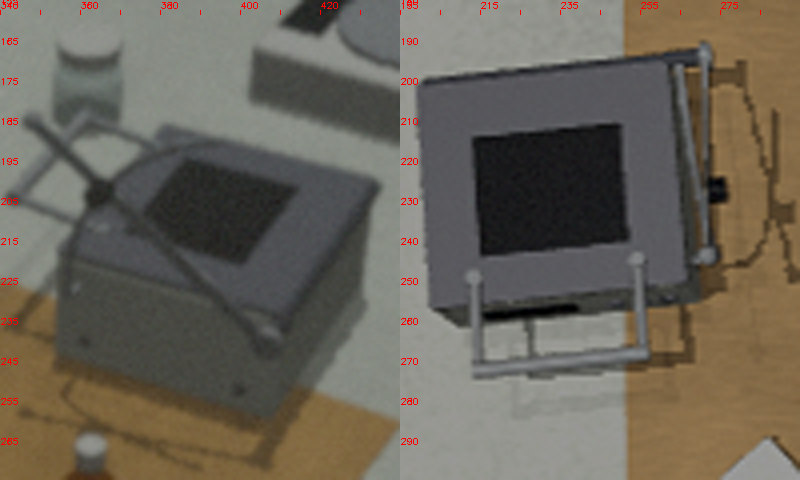

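View pics/B.png

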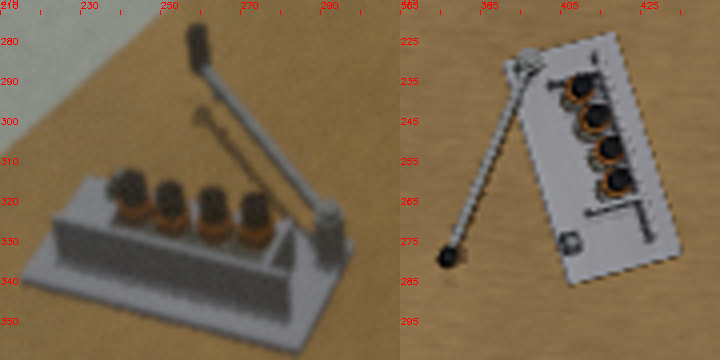

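Create fit.py:
```python
from h import *
from scipy.optimize import least_squares
def chk(p,th,loc):
    x,y,w=p; q=np.array([.085,0,.088])+R.from_euler("y",th).apply(loc)
    return np.array([x,y,0])+R.from_euler("z",w).apply(q)
if __name__=="__main__":
    def res(v,full=False):
        p,th,yo=v[:3],v[3],v[4]; o=[]
        def a(n,P,uv): o.append(proj(n,P)-uv)
        a("top",chk(p,0,[-.22,.064,.014]),(215,272.5)); a("top",chk(p,0,[-.22,-.064,.014]),(255.5,268.2))
        a("scene",chk(p,0,[-.22,.060,.014]),(361,185)); a("scene",chk(p,0,[-.22,-.060,.014]),(344,204))
        a("top",chk(p,th,[0,yo,0]),(271.5,192.5)); a("top",chk(p,th,[-.215,yo,0]),(271.5,244))
        a("scene",chk(p,th,[0,yo,0]),(406.5,238.5)); a("scene",chk(p,th,[-.215,yo,0]),(348,185.3))
        return np.array(o) if full else np.ravel(o)
    f=least_squares(res,[.7,.3,0,.6,-.13]); print(f.x); print(res(f.x,True).round(1))
    p=f.x[:3]; print("bar",chk(p,0,[-.22,0,.014]),"hinge",chk(p,0,[0,0,0]))
    print("tri tip",tri((348,185.3),(271.5,244)),"tri hinge",tri((406.5,238.5),(271.5,192.5)))
    for z,uv in ((.008,(391.3,230.5)),(.008,(418.8,223)),(.008,(435.5,278.3)),(.008,(408,286)),(.045,(397.3,231.3)),(.067,(376.8,279.3))): print(z,atz("top",uv,z).round(4))
    print("knob top tri",tri((259,277.5),(376.8,279.3)))
```

```bash
python3 fit.py
```

```text
[ 0.63899189  0.27246503  0.08118654  0.59484501 -0.12163308]
[[-1.7 -0.8]
 [ 1.8 -1.4]
 [-0.4 -1.3]
 [-1.  -0.8]
 [-0.9  0.4]
 [-0.  -0.3]
 [ 0.1  1.1]
 [-0.8 -0.3]]
bar [0.50443656 0.26151688 0.102     ] hinge [0.72371192 0.2793583  0.088     ]
tri tip (array([0.55650839, 0.1446959 , 0.20678969]), np.float64(0.002604489719889187)) tri hinge (array([0.73360611, 0.15523272, 0.09340222]), np.float64(0.001094683986673621))
0.008 [ 0.6236 -0.2045  0.008 ]
0.008 [ 0.6444 -0.2904  0.008 ]
0.008 [ 0.4712 -0.3308  0.008 ]
0.008 [ 0.4504 -0.2464  0.008 ]
0.045 [ 0.6128 -0.2184  0.045 ]
0.067 [ 0.4667 -0.1484  0.067 ]
knob top tri (array([ 0.46897712, -0.14777217,  0.05903626]), np.float64(0.003763362487693129))
```

Create go.py:
```python
# usage: go.py x y z roll pitch yaw -> shift/turn in present tool axes
import sys
from h import *
s=bot.state(); r0=R.from_euler("xyz",s["ee_rot"]); v=[float(a) for a in sys.argv[1:]]
r1=R.from_euler("xyz",v[3:])
print("now",s["clock"],s["ee_pos"].round(4),s["ee_rot"].round(3),"q",s["joint_pos"].round(2),"F",s["wrist_force"].round(1))
print((r0.inv().apply(np.array(v[:3])-s["ee_pos"])).round(4),(r0.inv()*r1).as_rotvec().round(3))
```

```bash
python3 go.py .468 -.148 .15 3.1416 0 -.44
```

Run:
```python
from h import *
c=np.array([.5474,-.268]); w=.237; M=np.array([[np.cos(w),np.sin(w)],[-np.sin(w),np.cos(w)]])
for uv in ((410.3,236.7),(414.3,244),(417.8,252.3),(419.5,260.5)): print(M@(atz("top",uv,.07)[:2]-c))
```

```text
now 0.1 [ 0.2644 -0.6205  0.2304] [-3.14   0.     0.403] q [ 1.14  0.47 -0.05  1.53  0.02  1.14 -0.08] F [-0.1  0.7 -0.5]
[ 0.3725 -0.3547  0.081 ] [-0.002  0.001  0.843]
[0.04499384 0.00452613]
[ 0.02078082 -0.00047687]
[-0.00578152 -0.00316659]
[-0.03050866 -0.00084425]
```

The rows are not in the units I measure in: shifts go in units of 50 mm and turns go in units of 0.2 rad. I convert before sending: 0.21 m is 4.2, -0.2 m is -4, 0.843 rad is 4.215.

Call:
creep_tool(plan="0.8 -0.8 0 0 0 0.85\n1.6 -1.6 0 0 0 1.7\n2.4 -2.4 0 0 0 2.5\n3.3 -3.2 0 0 0 3.35\n4.2 -4 0 0 0 4.215", jaw=0.04)

```text
clock: 0.72
ee_pos: [0.3792, -0.3544, 0.2311]
ee_rot: [-3.141, 0.0, -0.44]
wrist_force: [1.1, 0.8, -0.0]
finger_gap: 0.0399
finger_force: 0.0
```

Call:
creep_tool(plan="0 0 0 0 0 0")

```text
clock: 0.85
ee_pos: [0.3814, -0.3514, 0.2312]
ee_rot: [-3.139, 0.0, -0.425]
wrist_force: [-0.8, -1.3, 0.8]
finger_gap: 0.0403
finger_force: 0.0
```

```bash
python3 go.py .468 -.148 .12 3.1416 0 -.44
```

```text
now 0.85 [ 0.3814 -0.3514  0.2312] [-3.139  0.    -0.425] q [ 0.68  0.22 -0.01  1.9   0.    1.03 -1.33] F [-0.8 -1.3  0.8]
[-0.0049 -0.2207  0.1116] [-0.002  0.     0.015]
```

In the tool's units: -0.2207 m is -4.414, -0.195 m is -3.9.

Call:
creep_tool(plan="0 -1 0.2 0 0 0\n-0.04 -2 0.6 0 0 0\n-0.1 -3 1.2 0 0 0\n-0.1 -3.9 1.8 0 0 0\n-0.1 -4.414 2.232 0 0 0")

```text
clock: 1.48
ee_pos: [0.4672, -0.1527, 0.1184]
ee_rot: [-3.141, 0.001, -0.432]
wrist_force: [0.7, 0.3, -0.0]
finger_gap: 0.0397
finger_force: 0.0
```

Call:
creep_tool(plan="0 0 0 0 0 0")

```text
clock: 1.6
ee_pos: [0.4664, -0.1527, 0.118]
ee_rot: [3.141, 0.004, -0.43]
wrist_force: [-0.3, 0.1, -0.4]
finger_gap: 0.0404
finger_force: 0.0
```

```bash
python3 go.py .468 -.148 .05 3.1416 0 -.44
```

Run:
```python
from h import *
s=bot.capture("scene")[:,:,::-1].copy();t=bot.capture("top")[:,:,::-1].copy()
cv2.imwrite("pics/C.png",np.hstack([tile(s,200,240,100,110,4),tile(t,345,215,100,110,4)]))
```

```text
now 1.6 [ 0.4664 -0.1527  0.118 ] [ 3.141  0.004 -0.43 ] q [ 0.35  0.32 -0.14  2.07  0.06  0.76 -1.83] F [-0.3  0.1 -0.4]
[-0.0003 -0.005   0.068 ] [0.    0.004 0.01 ]
```

View pics/C.png

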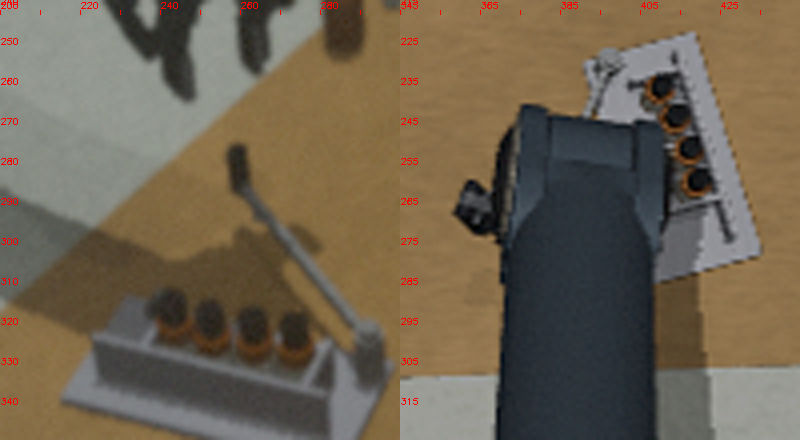

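The scene tile shows the finger tips at about (246,264) and (264,257) above the knob top at about (259,277).

Run:
```python
from h import *
p=bot.state()["ee_pos"]; print("tcp proj",proj("scene",p),"knob proj",proj("scene",[.468,-.148,.067]), proj("scene",[.4667,-.1484,.067]))
print(atz("scene",(259.3,276.8),.067))
```

```text
tcp proj [253.54147658 260.49077159] knob proj [257.63437091 275.15933995] [257.13011047 275.07033456]
[ 0.47548313 -0.15079852  0.067     ]
```

Call:
creep_tool(plan="0.02 -0.06 0.6 0 0 0\n0.02 -0.06 1.2 0 0 0\n0.02 -0.06 1.4 0 0 0\n0.02 -0.06 1.4 0 0 0")

```text
clock: 2.2
ee_pos: [0.4692, -0.1531, 0.0501]
ee_rot: [3.141, -0.0, -0.436]
wrist_force: [-0.7, 1.0, -0.0]
finger_gap: 0.0399
finger_force: 0.0
```

Call:
creep_tool(plan="0 0 0 0 0 0\n0 0 0 0 0 0\n0 0 0 0 0 0\n0 0 0 0 0 0", jaw=0.0, grip_force=20)

```text
clock: 2.7
ee_pos: [0.4702, -0.1522, 0.0508]
ee_rot: [-3.141, -0.002, -0.434]
wrist_force: [-0.8, -0.4, 7.1]
finger_gap: 0.0129
finger_force: 20.3
```

```bash
python3 go.py .457 -.259 .048 3.1416 0 .237
```

```text
now 2.7 [ 0.4702 -0.1522  0.0508] [-3.141e+00 -2.000e-03 -4.340e-01] q [ 0.33  0.43 -0.13  2.11  0.09  0.6  -1.87] F [-0.8 -0.4  7.1]
[0.033  0.1024 0.0028] [ 0.001 -0.002 -0.671]
```

In the tool's units: 0.0673 m is 1.346, 0.0488 m is 0.976, -0.42 rad is -2.1.

Call:
creep_tool(plan="0.01 0.264 0 0 0 -0.4\n0.054 0.594 0 0 0 -0.9\n0.148 0.976 0 0 0 -1.5\n0.288 1.346 0 0 0 -2.1\n0.404 1.582 0 0 0 -2.5")

```text
clock: 3.32
ee_pos: [0.4563, -0.2334, 0.0509]
ee_rot: [3.14, -0.005, 0.068]
wrist_force: [3.1, 0.6, 3.9]
finger_gap: 0.0128
finger_force: 20.0
```

Call:
creep_tool(plan="0 0 0 0 0 0\n0 0 0 0 0 0")

```text
clock: 3.58
ee_pos: [0.4561, -0.2321, 0.0508]
ee_rot: [3.14, -0.004, 0.064]
wrist_force: [2.4, -0.5, 6.0]
finger_gap: 0.013
finger_force: 20.2
```

```bash
python3 go.py .457 -.259 .048 3.1416 0 .237
```

```text
now 3.575 [ 0.4561 -0.2321  0.0508] [ 3.14  -0.004  0.064] q [ 0.59  0.46 -0.25  2.07  0.19  0.63 -1.29] F [ 2.4 -0.5  6. ]
[-0.0009  0.0269  0.0028] [ 0.002 -0.004 -0.173]
```

In the tool's units: 0.0214 m is 0.428, 0.0132 m is 0.264, -0.13 rad is -0.65.

Call:
creep_tool(plan="0.01 0.264 0 0 0 -0.4\n0.028 0.428 0 0 0 -0.65\n0.028 0.428 0 0 0 -0.65")

```text
clock: 3.95
ee_pos: [0.4592, -0.254, 0.0509]
ee_rot: [3.139, -0.004, 0.195]
wrist_force: [2.6, -1.6, 5.2]
finger_gap: 0.0128
finger_force: 20.2
```

Call:
creep_tool(plan="0.006 0.1 0 0 0 -0.15\n0.006 0.1 0 0 0 -0.15")

```text
clock: 4.2
ee_pos: [0.4602, -0.2586, 0.0508]
ee_rot: [3.139, -0.003, 0.225]
wrist_force: [2.0, -2.5, 5.7]
finger_gap: 0.0128
finger_force: 20.2
```

Call:
creep_tool(plan="0 0.06 0 0 0 -0.05\n0 0.06 0 0 0 -0.05")

```text
clock: 4.45
ee_pos: [0.4603, -0.2588, 0.0507]
ee_rot: [-3.141, -0.002, 0.236]
wrist_force: [0.8, 3.3, 9.3]
finger_gap: 0.013
finger_force: 20.5
```

```bash
python3 go.py .457 -.259 .048 3.1416 0 .237
```

```text
now 4.45 [ 0.4603 -0.2588  0.0507] [-3.141e+00 -2.000e-03  2.360e-01] q [ 0.66  0.49 -0.29  2.03  0.22  0.66 -1.1 ] F [0.8 3.3 9.3]
[-0.0032 -0.0006  0.0027] [-0.001 -0.002 -0.001]
```

Call:
creep_tool(plan="0 0.06 0 0 0 0\n0 0.06 0 0 0 0")

```text
clock: 4.7
ee_pos: [0.4603, -0.259, 0.0506]
ee_rot: [-3.137, -0.0, 0.237]
wrist_force: [-0.9, 8.8, 12.7]
finger_gap: 0.0128
finger_force: 20.9
```

Call:
creep_tool(plan="0 0.06 0 0 0 0\n0 0.06 0 0 0 0")

```text
clock: 4.95
ee_pos: [0.4604, -0.2592, 0.0505]
ee_rot: [-3.133, 0.001, 0.239]
wrist_force: [-1.2, 15.0, 16.0]
finger_gap: 0.0131
finger_force: 21.4
```

Run:
```python
from h import *
s=bot.capture("scene")[:,:,::-1].copy();t=bot.capture("top")[:,:,::-1].copy()
cv2.imwrite("pics/D.png",np.hstack([tile(s,200,240,100,110,4),tile(t,345,215,100,110,4)]))
```

```text
(no output)
```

In the tool's units: -0.004 m is -0.08.

Call:
creep_tool(plan="0 -0.08 0 0 0 0\n0 -0.08 0 0 0 0\n0 -0.08 0 0 0 0", jaw=0.03)

```text
clock: 5.42
ee_pos: [0.4589, -0.2634, 0.0494]
ee_rot: [-3.142, 0.001, 0.235]
wrist_force: [-0.0, 0.6, 0.8]
finger_gap: 0.0301
finger_force: 0.0
```

Call:
creep_tool(plan="0 0 -0.6 0 0 0\n0 0 -1.6 0 0 0\n0 0 -2.8 0 0 0\n0 0 -4 0 0 0\n0 0 -4 0 0 0")

```text
clock: 6.05
ee_pos: [0.4621, -0.2648, 0.2549]
ee_rot: [3.134, -0.008, 0.234]
wrist_force: [-0.2, -0.0, 0.2]
finger_gap: 0.0299
finger_force: 0.0
```

```bash
python3 go.py .42 0.1 .25 3.1416 0 .08
```

```text
now 6.05 [ 0.4621 -0.2648  0.2549] [ 3.134 -0.008  0.234] q [ 0.74  0.23 -0.35  1.83  0.09  1.08 -0.98] F [-0.2 -0.   0.2]
[ 0.0437 -0.3647  0.0024] [ 0.007 -0.008  0.154]
```

Call:
creep_tool(plan="0.1 -1 0 0 0 -0.75\n0.24 -2 0 0 0 -1.6\n0.4 -3.2 0 0 0 -2.5\n0.6 -4.4 0 0 0 -3.4\n0.72 -5.6 0 0 0 -4.3")

```text
clock: 6.68
ee_pos: [0.4283, 0.0189, 0.2488]
ee_rot: [-3.141, 0.0, 1.1]
wrist_force: [1.1, 0.5, 1.0]
finger_gap: 0.0298
finger_force: 0.0
```

```bash
python3 go.py .43 0.2 .25 3.1416 0 1.652
```

Run:
```python
import cv2
print(cv2.imread("pics/D.png").shape)
```

```text
now 6.675 [0.4283 0.0189 0.2488] [-3.141  0.     1.1  ] q [ 0.49  0.09 -0.66  2.03  0.06  1.05 -0.67] F [1.1 0.5 1. ]
[ 0.1622 -0.0806 -0.0012] [-0.001  0.    -0.552]
(440, 800, 3)
```

View pics/D.png

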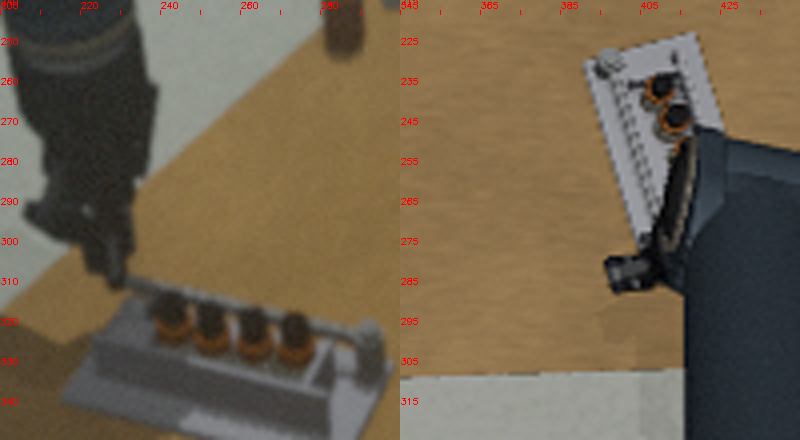

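The picture shows the keeper bar lying along the row with all four vials standing. On to the lid.

Call:
creep_tool(plan="0.9 -0.4 0 0 0 -0.7\n1.8 -0.9 0 0 0 -1.4\n2.7 -1.3 0 0 0 -2.1\n3.244 -1.612 0 0 0 -2.76\n3.244 -1.612 0 0 0 -2.76")

```text
clock: 7.3
ee_pos: [0.4307, 0.2006, 0.2488]
ee_rot: [-3.14, -0.001, 1.652]
wrist_force: [0.1, -0.4, -0.1]
finger_gap: 0.0304
finger_force: 0.0
```

```bash
python3 go.py .504 0.2615 .16 3.1416 0 1.652
```

```text
now 7.3 [0.4307 0.2006 0.2488] [-3.140e+00 -1.000e-03  1.652e+00] q [ 0.23  0.22 -0.86  1.93  0.18  1.08 -0.62] F [ 0.1 -0.4 -0.1]
[0.0546 0.0782 0.0887] [-0.002 -0.001 -0.   ]
```

In the tool's units: 0.0887 m is 1.774, 0.0782 m is 1.564.

Call:
creep_tool(plan="0.6 0.6 0 0 0 0\n1.092 1.2 0.6 0 0 0\n1.092 1.564 1.4 0 0 0\n1.092 1.564 1.774 0 0 0\n1.092 1.564 1.774 0 0 0")

```text
clock: 7.92
ee_pos: [0.5042, 0.2574, 0.1594]
ee_rot: [-3.138, 0.002, 1.646]
wrist_force: [-0.9, -0.0, 0.6]
finger_gap: 0.03
finger_force: 0.0
```

```bash
python3 go.py .504 0.2615 .084 3.1416 0 1.652;  python3 - <<'E'
from h import *
s=bot.capture("scene")[:,:,::-1].copy();t=bot.capture("top")[:,:,::-1].copy()
cv2.imwrite("pics/scene1.png",s);cv2.imwrite("pics/top1.png",t)
e=np.hstack([tile(s,325,130,100,120,4),tile(t,195,180,100,120,4)])
f=np.hstack([tile(s,210,310,100,25,4),tile(t,365,215,100,80,4)[:100]]) 
cv2.imwrite("pics/E.png",np.vstack([e,f]))
print(proj("scene",bot.state()["ee_pos"]),proj("scene",[.504,.2615,.102]))
E
```

```text
now 7.925 [0.5042 0.2574 0.1594] [-3.138e+00  2.000e-03  1.646e+00] q [ 0.04  0.48 -0.78  1.84  0.4   0.99 -0.83] F [-0.9 -0.   0.6]
[0.0043 0.0004 0.0754] [-0.004  0.002 -0.006]
[352.21546957 176.00727576] [351.86213817 193.14625974]
```

View pics/E.png

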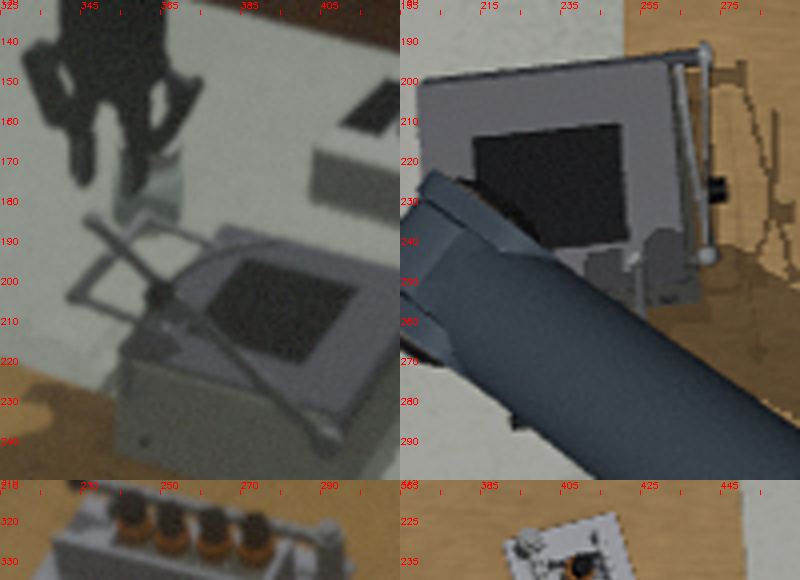

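In the tool's units: 0.076 m is 1.52, 0.055 m is 1.1.

Call:
creep_tool(plan="0.04 0.02 0.6 0 0 0\n0.04 0.02 1.1 0 0 0\n0.04 0.02 1.52 0 0 0\n0.04 0.02 1.52 0 0 0")

```text
clock: 8.52
ee_pos: [0.5058, 0.2606, 0.0846]
ee_rot: [-3.14, 0.001, 1.647]
wrist_force: [-0.7, -0.3, 0.1]
finger_gap: 0.0297
finger_force: 0.0
```

Call:
creep_tool(plan="0 0 0 0 0 0\n0 0 0 0 0 0\n0 0 0 0 0 0\n0 0 0 0 0 0", jaw=0.0, grip_force=60)

```text
clock: 9.02
ee_pos: [0.505, 0.2615, 0.0859]
ee_rot: [-3.14, 0.0, 1.648]
wrist_force: [-5.5, -1.5, 4.5]
finger_gap: 0.0096
finger_force: 58.5
```

```bash
python3 go.py .504 0.2615 .083 3.1416 0 1.652
```

```text
now 9.025 [0.505  0.2615 0.0859] [-3.14   0.     1.648] q [-0.02  0.57 -0.72  1.89  0.49  0.86 -0.91] F [-5.5 -1.5  4.5]
[ 0.0001 -0.001   0.0029] [-0.001  0.    -0.004]
```

Call:
creep_tool(plan="0 0.016 -0.22 0 0 0\n0 0.054 -0.44 0 0 0\n0 0.092 -0.654 0 0 0\n0 0.18 -1 0 0 0\n0 0.28 -1.288 0 0 0")

```text
clock: 9.65
ee_pos: [0.5179, 0.2624, 0.1499]
ee_rot: [-3.137, 0.001, 1.648]
wrist_force: [-6.5, 1.5, -4.1]
finger_gap: 0.0096
finger_force: 58.4
```

Call:
creep_tool(plan="0 0.1 -0.24 0 0 0\n0 0.216 -0.482 0 0 0\n0 0.36 -0.74 0 0 0\n0 0.516 -0.97 0 0 0\n0 0.516 -0.97 0 0 0")

```text
clock: 10.28
ee_pos: [0.5423, 0.2642, 0.199]
ee_rot: [-3.134, 0.002, 1.649]
wrist_force: [-11.7, -1.2, 1.5]
finger_gap: 0.0096
finger_force: 58.7
```

Call:
creep_tool(plan="0 0 0 0 0 0\n0 0 0 0 0 0\n0 0 0 0 0 0")

```text
clock: 10.65
ee_pos: [0.5418, 0.2642, 0.1982]
ee_rot: [-3.134, 0.002, 1.649]
wrist_force: [-12.7, -1.2, 1.1]
finger_gap: 0.0097
finger_force: 58.7
```

```bash
python3 go.py .504 0.2615 .083 3.1416 0 1.652;  python3 - <<'E'
from h import *
s=bot.capture("scene")[:,:,::-1].copy();t=bot.capture("top")[:,:,::-1].copy()
cv2.imwrite("pics/scene2.png",s);cv2.imwrite("pics/top2.png",t)
cv2.imwrite("pics/F.png",tile(s,325,130,110,120,5))
E
```

```text
now 10.65 [0.5418 0.2642 0.1982] [-3.134e+00  2.000e-03  1.649e+00] q [ 0.04  0.5  -0.78  1.71  0.38  1.1  -0.78] F [-12.7  -1.2   1.1]
[ 0.0005 -0.037   0.1155] [-0.008  0.002 -0.003]
```

View pics/F.png

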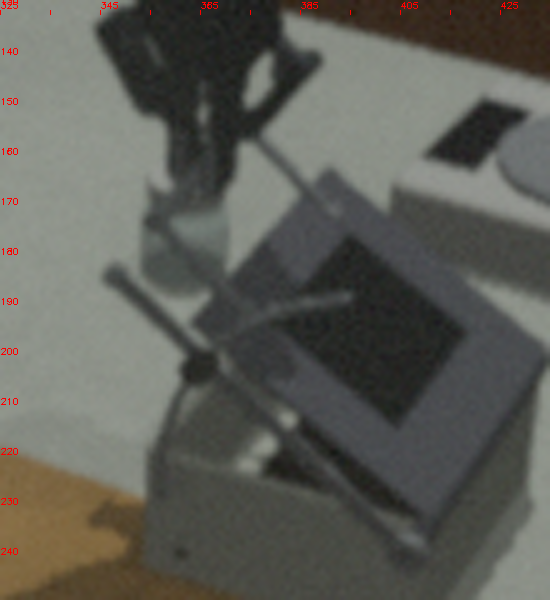

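Run:
```python
from fit import *
p=[.639,.2725,.0812]
def sl(th,y,a,b,z=0):
    A,B=proj("scene",chk(p,th,[a,y,z])),proj("scene",chk(p,th,[b,y,z])); return A.round(1),B.round(1),((B-A)[1]/(B-A)[0]).round(3)
for th in (.5,.54,.58,.6,.62,.66): print(th,"lid edge",sl(th,-.095,-.17,0,.006),"ptr",sl(th,-.1216,-.215,0))
```

```text
0.5 lid edge (array([361.9, 193.9]), array([411.4, 233. ]), np.float64(0.792)) ptr (array([343.6, 189.6]), array([406.6, 239.6]), np.float64(0.793))
0.54 lid edge (array([363.2, 192.4]), array([411.4, 233.1]), np.float64(0.844)) ptr (array([345. , 187.6]), array([406.6, 239.6]), np.float64(0.844))
0.58 lid edge (array([364.6, 190.9]), array([411.5, 233.1]), np.float64(0.899)) ptr (array([346.6, 185.7]), array([406.6, 239.6]), np.float64(0.898))
0.6 lid edge (array([365.3, 190.2]), array([411.5, 233.2]), np.float64(0.928)) ptr (array([347.4, 184.7]), array([406.6, 239.6]), np.float64(0.927))
0.62 lid edge (array([366. , 189.5]), array([411.6, 233.2]), np.float64(0.958)) ptr (array([348.3, 183.8]), array([406.6, 239.6]), np.float64(0.956))
0.66 lid edge (array([367.5, 188.2]), array([411.6, 233.3]), np.float64(1.021)) ptr (array([350.1, 182. ]), array([406.6, 239.6]), np.float64(1.018))
```

Create lsd.py:
```python
from h import *
import sys
g=cv2.cvtColor(cv2.imread(sys.argv[1]),cv2.COLOR_BGR2GRAY)[130:260,325:445]
L=cv2.createLineSegmentDetector().detect(cv2.resize(g,None,fx=4,fy=4,interpolation=cv2.INTER_CUBIC))[0][:,0]/4
for x1,y1,x2,y2 in L:
    n=np.hypot(x2-x1,y2-y1)
    if n>15 and .6<(y2-y1)/(x2-x1+1e-9)<1.3: print(np.round([x1+325,y1+130,x2+325,y2+130],1),"len",n.round(),"slope",((y2-y1)/(x2-x1)).round(3))
```

```bash
for i in 0 1 2; do echo $i; python3 lsd.py pics/scene$i.png; done
```

```text
0
1
[348.5 183.8 363.9 198.2] len 21.0 slope 0.936
2
[362.2 200.6 345.5 185.6] len 22.0 slope 0.9
[418.2 186.4 434.4 199.2] len 21.0 slope 0.79
```

In the tool's units: -0.0105 m is -0.21, -0.005 m is -0.1.

Call:
creep_tool(plan="0 0.04 -0.1 0 0 0\n0 0.08 -0.21 0 0 0\n0 0.08 -0.21 0 0 0\n0 0.08 -0.21 0 0 0\n0 0.08 -0.21 0 0 0")

```text
clock: 11.38
ee_pos: [0.5492, 0.2647, 0.2091]
ee_rot: [-3.141, 0.0, 1.648]
wrist_force: [-6.4, 1.2, -2.4]
finger_gap: 0.0094
finger_force: 58.7
```

```bash
python3 go.py .504 0.2615 .083 3.1416 0 1.652;  python3 - <<'E'
from h import *
p=bot.state()["ee_pos"]; a=.0636
up=p[2]-.0859; f=np.hypot(*(p[:2]-[.505,.2615]))
print("theta",np.arcsin(np.sin(a)+up/.2204)-a,np.arccos(np.cos(a)-f/.2204)-a, "z-only", np.arcsin((p[2]+.0187-.088)/.2204)-a)
s=bot.capture("scene")[:,:,::-1].copy()
cv2.imwrite("pics/scene3.png",s)
cv2.imwrite("pics/G.png",tile(s,335,140,100,110,5))
E
python3 lsd.py pics/scene3.png
```

```text
now 11.375 [0.5492 0.2647 0.2091] [-3.141  0.     1.648] q [ 0.04  0.5  -0.78  1.69  0.38  1.12 -0.77] F [-6.4  1.2 -2.4]
[ 0.0003 -0.0452  0.1261] [-0.001  0.    -0.004]
theta 0.6082967752317103 0.5848250039616413 z-only 0.6234148634232798
[349.9 184.8 366.4 200.5] len 23.0 slope 0.954
[362.7 201.1 345.4 185.4] len 23.0 slope 0.905
[425.  190.6 436.3 201.5] len 16.0 slope 0.963
```

View pics/G.png

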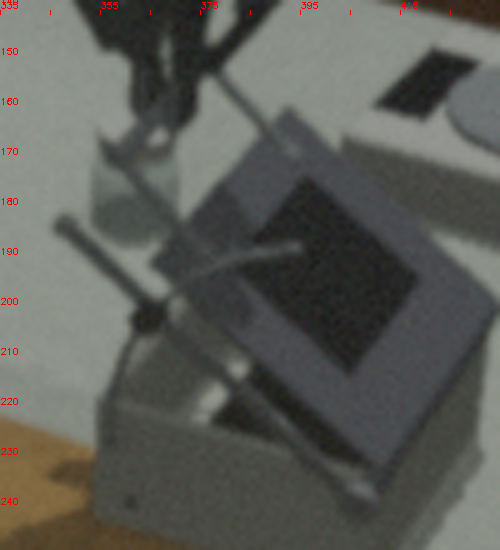

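Run:
```python
from h import *
a=np.mean([bot.capture("scene").astype(float) for _ in range(16)],0)
np.save("avg.npy",a)
g=cv2.cvtColor(a.astype(np.uint8),cv2.COLOR_RGB2GRAY)
c=g[150:260,330:445]; u=cv2.resize(c,None,fx=4,fy=4,interpolation=cv2.INTER_CUBIC)
L=cv2.createLineSegmentDetector().detect(u)[0][:,0]/4
for x1,y1,x2,y2 in L:
    n=np.hypot(x2-x1,y2-y1)
    if n>8 and .6<(y2-y1)/(x2-x1+1e-9)<1.3: print(np.round([x1+330,y1+150,x2+330,y2+150],1),"len",n.round(),"slope",((y2-y1)/(x2-x1)).round(3))
u=cv2.createCLAHE(3,(4,4)).apply(cv2.resize(g[175:250,338:428],None,fx=8,fy=8,interpolation=cv2.INTER_CUBIC))
u=cv2.cvtColor(u,cv2.COLOR_GRAY2BGR)
for i in range(0,90,10): cv2.putText(u,str(338+i),(i*8,10),0,.35,(0,0,255),1)
for i in range(0,75,10): cv2.putText(u,str(175+i),(0,i*8+4),0,.35,(0,0,255),1)
cv2.imwrite("pics/H.png",u)
```

```text
[361.9 200.3 345.4 185.5] len 22.0 slope 0.895
[348.4 183.1 366.6 200.6] len 25.0 slope 0.964
[387.2 166.6 377.7 156.1] len 14.0 slope 1.106
[421.3 187.8 431.2 196.3] len 13.0 slope 0.86
[392.7 161.  402.1 170.1] len 13.0 slope 0.966
[380.4 155.5 388.6 164.2] len 12.0 slope 1.067
[394.7 226.2 388.2 219.6] len 9.0 slope 1.016
```

View pics/H.png

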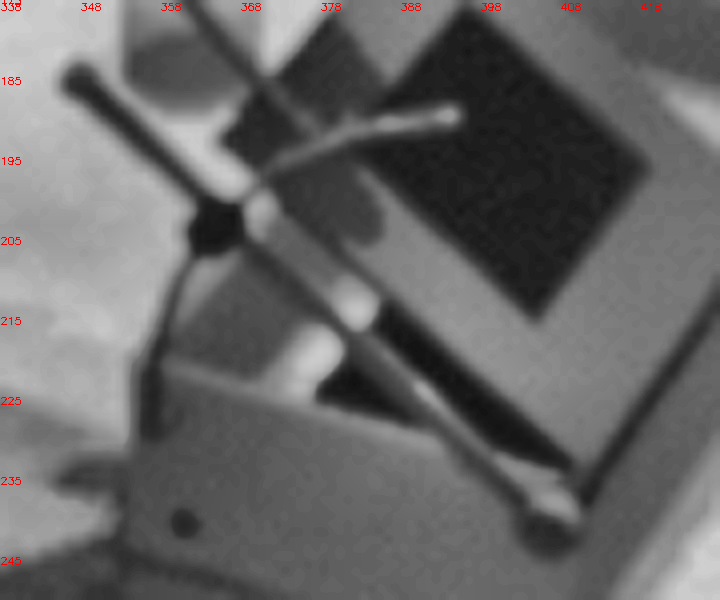

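Run:
```python
from fit import *
p=[.639,.2725,.0812]
shut=[(376.3,208),(401.8,221),(414.5,201.8),(387,194.3)]
up=[(383.6,197.5),(405.1,215.3),(419.3,196),(396.5,176.3)]
for h in (.003,.006,.01):
    loc=[R.from_euler("z",-p[2]).apply(atz("scene",u,.088+h)-chk(p,0,[0,0,0])) for u in shut]
    f=least_squares(lambda t:np.ravel([proj("scene",chk(p,t[0],l))-u for l,u in zip(loc,up)]),[.6])
    print(h,f.x,np.round(loc,3).tolist(),f.fun.round(1))
for u in ((347.75,185.4),(348,185.3)):
  for d in ((406.6,239.6),(406.5,239.2),(407,240)):
    q=[(406.6,239.6),u]
    m=(d[1]-u[1])/(d[0]-u[0]); print(m)
s=bot.state();print(s["clock"],s["ee_pos"],s["wrist_force"])
```

```text
0.003 [0.48115855] [[-0.131, -0.024, 0.003], [-0.042, -0.051, 0.003], [-0.045, 0.056, 0.003], [-0.132, 0.057, 0.003]] [-1.  -5.9 -0.7  0.6 -2.1  0.5 -3.1  1.6]
0.006 [0.48447806] [[-0.129, -0.028, 0.006], [-0.04, -0.055, 0.006], [-0.043, 0.051, 0.006], [-0.13, 0.053, 0.006]] [-0.5 -5.7 -0.3  1.  -1.6  0.8 -2.6  1.9]
0.01 [0.48614772] [[-0.127, -0.034, 0.01], [-0.039, -0.061, 0.01], [-0.041, 0.046, 0.01], [-0.128, 0.047, 0.01]] [ 0.1 -5.2  0.3  1.5 -1.1  1.3 -2.   2.4]
0.9209855564995746
0.9157446808510635
0.9215189873417721
0.9266211604095557
0.921367521367521
0.9271186440677964
12.225 [0.54915498 0.26472821 0.20906284] [-5.57364661  1.14252767 -2.0387006 ]
```

Run:
```python
from fit import *
p=[.639,.2725,.0812]; h=.008
for th in (.54,.57,.6,.63):
    P=lambda x,y:proj("scene",chk(p,th,[x,y,h]))
    a,b,c,d=P(-.11,-.053),P(-.041,-.053),P(-.041,.053),P(-.129,.053)
    print(th,"near slope",((b-a)[1]/(b-a)[0]).round(3),"far",((c-d)[1]/(c-d)[0]).round(3),b.round(1),c.round(1),d.round(1),"corners",P(-.17,-.085).round(1),P(0,-.085).round(1), "barends",proj("scene",chk(p,th,[-.22,.06,.014])).round(1),proj("scene",chk(p,th,[-.22,-.06,.014])).round(1))
```

```text
0.54 near slope 0.844 far 0.844 [405.9 214.9] [419.4 196.2] [396.  176.5] corners [365.1 190.1] [413.2 230.7] barends [373.9 153.7] [356.  172.6]
0.57 near slope 0.886 far 0.887 [406.2 214.7] [419.7 196. ] [396.8 175.7] corners [366.1 189.1] [413.3 230.8] barends [375.2 152.3] [357.3 171.2]
0.6 near slope 0.929 far 0.932 [406.6 214.5] [420.  195.8] [397.6 174.9] corners [367.2 188. ] [413.3 230.8] barends [376.5 150.9] [358.7 169.9]
0.63 near slope 0.975 far 0.98 [406.9 214.4] [420.3 195.6] [398.5 174.2] corners [368.3 187. ] [413.4 230.9] barends [378.  149.6] [360.2 168.5]
```

Create edge.py:
```python
from fit import *
from scipy.ndimage import map_coordinates
def edge(g,A,B,w=4):
    A,B=np.array(A,float),np.array(B,float); d=(B-A)/np.linalg.norm(B-A); n=np.array([-d[1],d[0]])
    o=np.arange(-w,w+.01,.2); pts=[]
    for t in np.linspace(0,1,40):
        q=A+(B-A)*t+o[:,None]*n; pr=map_coordinates(g,[q[:,1],q[:,0]],order=3); gr=np.abs(np.gradient(pr))
        i=gr.argmax(); wt=np.where(np.abs(o-o[i])<1,gr,0); pts.append(A+(B-A)*t+n*(wt@o/wt.sum()))
    pts=np.array(pts,np.float32); v=cv2.fitLine(pts,cv2.DIST_HUBER,0,.01,.01).ravel()
    r=np.abs((pts-v[2:])@np.array([-v[1],v[0]])); return v[1]/v[0],np.median(r),v[2:]
if __name__=="__main__":
    g=cv2.GaussianBlur(cv2.cvtColor(np.load("avg.npy").astype(np.float32),cv2.COLOR_RGB2GRAY),(0,0),.6)
    p=[.639,.2725,.0812]
    def theta(m,y,x0,x1,h):
        def f(th):
            a,b=proj("scene",chk(p,th[0],[x0,y,h])),proj("scene",chk(p,th[0],[x1,y,h])); return (b-a)[1]/(b-a)[0]-m
        return least_squares(f,[.6]).x[0]
    for nm,A,B,y,x0,x1,h in (("screen near",(386,199.5),(404,214.3),-.053,-.11,-.045,.008),("screen far",(398,177.5),(417.5,194.5),.053,-.125,-.045,.008),
      ("lid far",(398,166),(434,199),.09,-.15,-.01,.008),("lid near",(388,213.5),(408,231.5),-.09,-.1,-.01,0),
      ("ptr lo",(350,189.5),(361,199.5),-.1216,-.2,-.16,0),("ptr up",(352,186.8),(362,196.2),-.1216,-.2,-.16,0)):
        m,r,c=edge(g,A,B,2.5); print(nm,m.round(3),r.round(2),c.round(1),"theta",theta(m,y,x0,x1,h).round(3))
```

```bash
python3 edge.py
```

```text
screen near 0.914 0.08 [395.8 206.9] theta 0.589
screen far 0.915 0.08 [408.1 185.6] theta 0.588
lid far 0.912 0.14 [417.3 183.7] theta 0.586
lid near 0.902 0.01 [397.5 221.6] theta 0.582
ptr lo 0.935 0.04 [355.7 194.7] theta 0.606
ptr up 0.933 0.01 [357.3 191.7] theta 0.604
```

Run:
```python
from edge import *
g=cv2.GaussianBlur(cv2.cvtColor(np.load("avg.npy").astype(np.float32),cv2.COLOR_RGB2GRAY),(0,0),.6)
C=lambda x:193.2+.928*(x-356.5)
for s in (2.6,-2.6):
  for a,b in ((349.5,361.5),(370,378),(385,401),(392,402)):
    m,r,c=edge(g,(a,C(a)+s),(b,C(b)+s),2); print(s,a,b,m.round(3),r.round(2),c, "off from line",(c[1]-C(c[0])).round(2))
```

```text
2.6 349.5 361.5 0.936 0.05 [355.96133 194.99197] off from line 2.29
2.6 370 378 0.719 0.81 [373.4744  211.33104] off from line 2.38
2.6 385 401 0.676 0.7 [393.3347  230.21643] off from line 2.83
2.6 392 402 0.58 0.47 [396.40588 232.43004] off from line 2.2
-2.6 349.5 361.5 0.929 0.05 [355.5627  189.97469] off from line -2.36
-2.6 370 378 0.917 0.02 [373.3708  207.92941] off from line -0.93
-2.6 385 401 0.967 0.06 [392.88623 224.1009 ] off from line -2.87
-2.6 392 402 0.833 0.17 [396.99307 227.88292] off from line -2.89
```

The rows are not in the units I measure in: shifts go in units of 50 mm and turns go in units of 0.2 rad. I convert before sending: -0.0021 m is -0.042, 0.0015 m is 0.03.

Call:
creep_tool(plan="0 0.03 -0.042 0 0 0\n0 0.03 -0.042 0 0 0\n0 0.03 -0.042 0 0 0\n0 0.03 -0.042 0 0 0")

```text
clock: 12.72
ee_pos: [0.5507, 0.2648, 0.2111]
ee_rot: [-3.14, 0.0, 1.648]
wrist_force: [-4.9, 0.3, -2.4]
finger_gap: 0.0096
finger_force: 58.7
```

Run:
```python
from h import *
np.save("avg.npy",np.mean([bot.capture("scene").astype(float) for _ in range(16)],0))
s=bot.state();print(s["clock"],s["ee_pos"],s["wrist_force"],s["joint_vel"].round(3))
```

```bash
python3 edge.py
```

```text
13.525 [0.55063667 0.26480156 0.2110423 ] [-5.48280783  0.75003719 -2.23403469] [-0.001 -0.001  0.    -0.003 -0.001  0.002  0.001]
screen near 0.935 0.09 [395.3 206. ] theta 0.604
screen far 0.93 0.07 [408.3 185.4] theta 0.598
lid far 0.941 0.26 [418.9 184.9] theta 0.605
lid near 0.92 0.03 [398.4 222.4] theta 0.595
ptr lo 0.936 0.04 [355.7 194.7] theta 0.606
ptr up 0.934 0.02 [357.3 191.7] theta 0.605
```

```bash
python3 -c "
from bench import bot
print(bot.finish_job())"
```

```text
the job is handed in; nothing more can be done
None
```

I handed the job in at about 13.5 s: the keeper bar was pushed shut until it met a hard stop (about 15 N), with all four vials standing. The gripper is holding the lid steady at about 0.60 rad, and the pointer measures 0.60–0.605 rad.

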